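# Swing a bent tube into the notches of its checking fixture

### The arm

A 7-joint arm with a two-finger parallel gripper is mounted at the origin on a cart in front of the work surface, level with it; the furniture and walls round the work are solid. World frame = base frame: x ahead of the robot, y to its left, z up, the work surface at z = 0. Lengths are in mm, angles in rad, forces in N, time in s.
With the tool pointing down it reaches from about 425 to 1025 mm from the base axis. Payload 3.6 kg.
Tool frame: the origin (TCP) lies between the finger pads; the fingertips stand env.tip_reach ahead of it and the grasp point (between the pads) lies 2 mm behind it (env.tip_reach is the distance from the TCP to the fingertips, in mm); z points along the fingers, x is the direction in which the jaws open and shut, and the axes are right-handed (so a half turn about z gives the same grasp; the last joint's range is limited). The gripper opens to 85 mm and grips with 20 to 120 N. Pads are 22 mm wide; open, the fingers measure 114 mm over their backs; the gripper's body (76 mm by 85 mm) begins 54 mm behind the grasp point. The pads swing forward as they close: fully open they stand 13 mm farther back than shut.
Start: joints at [-1.242, 0.591, 0.048, 1.609, -0.033, 0.943, -0.034], TCP at [296.813, 661.462, 248.302] pointing down, gripper open.
Joint ranges: [-2.69, 2.69], [-0.47, 2.24], [-1.27, 1.36], [0.19, 2.51], [-1.53, 4.68], [0.08, 2.07], [-3.09, 3.09]. Speed limits (rad/s): [2.57, 2.57, 3.14, 3.14, 3.14, 3.14, 3.14].

### API

Orientations are given as [roll, pitch, yaw] about the fixed x, y, z axes, in that order (R = Rz(yaw) Ry(pitch) Rx(roll)).
In Python, from plant import env, camera gives the robot as it stands.
- The arm moves only by the tool carry_out, never from a script. Its argument "motion" is a list of rows, each a list of 7 numbers: the closure, from 0 (fully open) to 1 (shut), then the shift along the world's x, y, z each as a share of 0.4 m, from -1 to 1, then the turn, a rotation vector about the world's x, y, z each as a share of pi rad, from -1 to 1. A call has exactly 5 rows; each row shifts and turns the commanded pose from where the row before left it; what a row does not reach is not made up. A row lasts 1/8 s, in which the tool goes at most 62.5 mm and 10.7 degrees, less where a joint would pass 70% of its speed; a pose out of reach is approached as far as the arm can. A call with a number of a shift or a turn outside -1 to 1 is refused whole. A call with a gripper value outside its range is refused whole. The fingers move at their own pace and stop on an object; "newtons" is the grip in N (left out, the last holds). Time passes only in rows, so rows that do not move let the fingers close, or fill a call up. It gives the time, the measured TCP pose, the force and the opening at its end, in the units of the state.
- env.read_state(): the state, without advancing time (a new reading comes with each control period).
- camera(name): name is "scene" or "top" or "wrist"; returns a dict with "frame" (480x640x3 uint8, blue, green, red), "fx", "fy", "cx", "cy" (pixels), "world_from_camera" (4x4, takes a point from camera to world coordinates); the wrist camera has in their place "T_tool_cam" (4x4, takes a point from camera to tool coordinates, whose origin is the TCP and whose axes are the tool frame's). Camera axes: x right, y down, z forward; pixel columns grow to the right and rows downward; lengths in mm; the calibration is good to about 2 mm. A picture is of the moment at which its call begins: read the wrist's pose just before it. There is no depth.
- env.job_done(): hands the job in, once; it reports no verdict.
The state is a dict: "time_s": time; "joint_pos": joint angles; "joint_velocities": joint speeds; "tau": joint torques, N m; "tool_pos": TCP position; "orientation": TCP orientation; "ft_force": force on the tool from outside, world axes, zero at the start; "wrist_torque": the same for the moment, N m; "gripper_width": opening from 0.0 (shut) to 1.0 (fully open).
Only numpy, scipy, OpenCV 4.12 (cv2) and the standard library are available. Lean on these libraries where they do the work, as an engineer would, in place of code of your own. Each camera call takes 0.05 s, during which the arm holds its last target. There are 200 camera calls.

### The job

The U-bent copper tube lies round the former of the tube-checking fixture with its two legs lying beside their notches. Without lifting its bend off the former, push it round clockwise (seen from above) until both legs catch at the stops of the two notches in the rest, then press each leg down past its spring plunger until both lie fully home on the notch floors. The rest is clamped at an angle nobody noted, so feel for it; be gentle with the thin tube and leave the other things on the bench alone.

Things in the scene. Friction and masses are not known exactly. Their poses are not given: they have to be found in the camera images.
- tube: U-bent copper tube, 10 mm across, about 0.15 kg. Origin at the centre of the half-round bend, on the plane of the underside (centre line 5 mm higher). Own x runs along both legs from bend to free ends, z up. Bend radius 45 mm; leg L at y = +45, leg R at y = -45 mm, both to x = 186 mm, the last 16 mm a brass nut 17 mm across. Starts level, underside 45 mm above the bench.
- bend (a point): Centre of the tube's bend, at centre-line height; axes as the tube's. The bend must stay round the former.
- leg_l (a point): On the centre line of leg L (x = 150, y = +45 mm of the tube), where it crosses the rest. 50 mm above the bench while the leg slides on the rest's top, 45 to 47 in the mouth of its notch on the plunger, about 36 home on the notch's floor.
- leg_r (a point): The same point on leg R (x = 150, y = -45 mm of the tube); same heights.
- press_l (a point): On top of leg L (x = 120 mm of the tube), a good place to press. From x = 55 to 140 mm the legs are free on both sides and above, so push and press there: pressing beyond the rest would lever the bend up. Below them is only the swivel arm, 34 mm wide, top 21 mm above the bench.
- press_r (a point): The same point on leg R. Sliding the tube round takes about 1 N at a leg; once the legs meet the stop lips the force rises sharply.
- jig: Fixed fixture: round base 136 mm across with a former on it. Origin on the bench under the former's axis, z up. From the base a swivel arm carries the notched rest. THE ARM IS CLAMPED AT AN ANGLE THAT IS NOT REPORTED, up to 0.10 rad either side of the jig's x axis. The tube starts turned 0.30 to 0.35 rad about +z from that axis: 0.20 to 0.45 rad to go, clockwise from above.
- former_top (a point): Top centre of the former, a disc 74 mm across, top 63 mm above the bench (a 16 mm nut on it reaches 71 mm), on a flange 100 mm across whose top is 45 mm above the bench. The tube's bend lies on the flange round the disc with 3 mm play and swings about it.
- rest_zero (a point): Where the middle of the rest's top WOULD be if the arm stood at angle 0 (the true rest is turned about the former's axis by the unknown angle). The rest is a bar square to the arm, 12 mm thick, middle line 150 mm from the former's axis, top 45 mm above the bench, running on, on leg L's side, as an arc 158 to 170 mm from that axis; the legs slide on it.
- notch_l_zero (a point): Floor of leg L's notch if the arm stood at angle 0. Two notches, open upward, 90 mm apart, 13 mm wide, floor 30.5 mm above the bench. On the -y side of each a dark stop lip (top 52 mm above the bench) catches the leg that comes from +y.
- notch_r_zero (a point): Floor of leg R's notch if the arm stood at angle 0. In the +y wall of each notch a brass-nosed spring plunger stands out by 4.5 mm, so that the leg has to be pressed down past it with about 4 to 7 N.
- end_cap_1: Bystander, to be left alone: square silver end cap, 56x56x18 mm. Origin at the centre of its underside.
- piston_1: Bystander, to be left alone: flat round piston, 40 mm across, 14 mm high. Origin at the centre of its underside.
- tape_1: Bystander, to be left alone: roll of black tape, 58 mm across, 19 mm high. Origin at the centre of its underside.
- hex_key_1: Bystander, to be left alone: black hex key, 33x103x5 mm. Origin at the centre of its underside.
- end_cap_2: Bystander, to be left alone: another square silver end cap, 56x56x18 mm. Origin at the centre of its underside.
- fitting_3: Bystander, to be left alone: small black elbow fitting with a blue ring, 24x15x30 mm. Origin at the centre of its underside.

How it is judged (in metres and radians):
At the end, for the whole second after the job is handed in: Both legs lie home on the floors of their notches: the centre line of each, where it crosses the rest, is 32 to 39.5 mm above the bench; the bend is still round the former (centre within 10 mm of its axis), the tube within 0.15 rad of level and at rest (z of leg_l in the frame of jig between 0.032 and 0.0395 m and z of leg_r in the frame of jig between 0.032 and 0.0395 m and horizontal distance between bend and jig below 0.01 m and angle between tube's own z axis and vertical below 0.15 rad and linear speed of tube below 0.02 m/s); the robot touches nothing.
It fails at once if the tube is pushed or pressed with more than 40 N (contact force between the fingers and tube above 40 N).
It fails at once if the tube's bend is taken off the former (horizontal distance between bend and jig above 0.025 m or z of bend in the frame of jig above 0.08 m).
It fails at once if a bystander is moved by more than 30 mm (distance of any of end_cap_1, piston_1, tape_1, hex_key_1, end_cap_2, fitting_3 from where it was at the start of the episode above 0.03 m).
It also fails if it takes over 43 s, if anything falls off the work surface, if the arm or the gripper's body presses on something with over 40 N, if the wrist force passes 120 N, or if a joint passes its speed limit or range.

## Working session

There is one attempt and no reset: what is moved stays moved. The work goes in short steps, Python scripts to look and compute and a tool call to move; the robot and the scene stay as the last step left them, time stands still between calls to the robot, and variables do not carry over. Pictures are saved under pics/ and viewed, about 8 in all and at most 12, crops included, and the job is handed in when it is done.

Besides the shell and the picture viewer there is one more tool, called by a JSON object that holds its "api" and its "payload". carry_out: Moves the arm, as the interface text tells. Shift numbers are shares of 0.4 m and turn numbers shares of pi rad, none past 1 either way. Its arguments: {"type":"object","properties":{"motion":{"type":"array","items":{"type":"array","items":{"type":"number"}}},"newtons":{"type":"number"}},"required":["motion"]}

```bash
ls; mkdir -p pics; python3 - <<'E'
from plant import env, camera
import cv2, numpy as np
s=env.read_state(); print(s, env.tip_reach)
for n in ("scene","top"):
    c=camera(n); cv2.imwrite(f"pics/{n}1.png",c["frame"])
    print(n,c["fx"],c["fy"],c["cx"],c["cy"],c["world_from_camera"].tolist())
    np.savez(f"pics/{n}1.npz",K=[c["fx"],c["fy"],c["cx"],c["cy"]],T=c["world_from_camera"])
E
```

```text
pics
{'time_s': 0.0, 'joint_pos': array([-1.2425083 ,  0.5921278 ,  0.04829036,  1.60986826, -0.03330651,
        0.94268227, -0.03370939]), 'joint_velocities': array([ 1.25091844e-03, -4.45126839e-04,  1.79241985e-04, -5.80027479e-04,
        1.06908226e-03,  9.21911742e-05, -1.20607758e-03]), 'tau': array([-8.65649713e-05, -5.48693490e+01,  1.54653411e+00, -1.98119223e+01,
        9.39166930e-03,  9.01585881e-03,  1.01561477e-05]), 'tool_pos': array([296.46484637, 660.72805032, 247.11718538]), 'orientation': array([3.14147393e+00, 2.27790111e-03, 1.14908212e+00]), 'ft_force': array([-0.16947363,  0.15903869, -0.47294193]), 'wrist_torque': array([ 0.07129543, -0.03611905,  0.01949394]), 'gripper_width': 0.997977883027254} 17.0
scene 479.2477525306467 479.2477525306467 316.79575238142905 231.63894376871465 [[-0.5975269160782256, -0.3050113615144222, 0.7415724198681907, -286.5458144617859], [-0.8018269427995779, 0.2341210297956007, -0.549782590855813, 737.0437376878583], [-0.005927762033698353, -0.9231226423149668, -0.3844599444450695, 488.75283943957595], [0.0, 0.0, 0.0, 1.0]]
top 567.2276235681403 567.2276235681403 315.557155948771 241.38324978439783 [[-0.05146725383003736, -0.97656732987889, 0.20896739457726396, 279.79319087381907], [-0.9986741781593804, 0.050117590289726774, -0.011752149643240863, 141.1039572346942], [0.0010038231321018597, -0.2092951919102933, -0.9778519903248921, 1190.1620613335722], [0.0, 0.0, 0.0, 1.0]]
```

View pics/scene1.png

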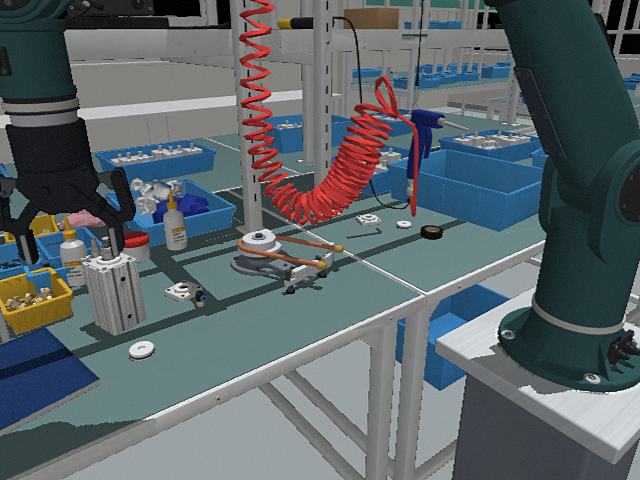

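View pics/top1.png

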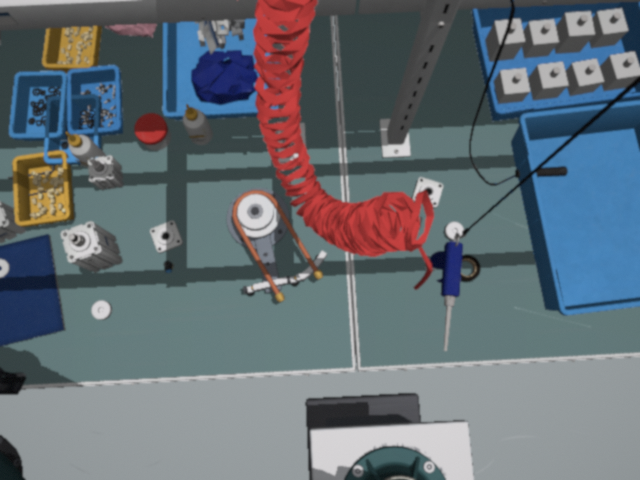

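Scene: the fixture is at about (260,240), with the tube legs running to nuts at (338,247) and (322,265). Top: the former is at (256,211), with nuts at (280,297) and (318,274). The red hose hangs close by on the right. I'll enlarge both.

```bash
python3 - <<'E'
import cv2,numpy as np
a=cv2.imread("pics/top1.png")[180:310,220:340]; b=cv2.imread("pics/scene1.png")[220:300,225:350]
a=cv2.resize(a,None,fx=4,fy=4,interpolation=cv2.INTER_CUBIC)[:520]
b=cv2.resize(b,None,fx=2.5*1,fy=2.5,interpolation=cv2.INTER_CUBIC)
im=np.zeros((520,480+313,3),np.uint8); im[:,:480]=a; im[:b.shape[0],480:480+b.shape[1]]=b
cv2.imwrite("pics/crop1.png",im); print(b.shape)
E
```

```text
(200, 312, 3)
```

View pics/crop1.png

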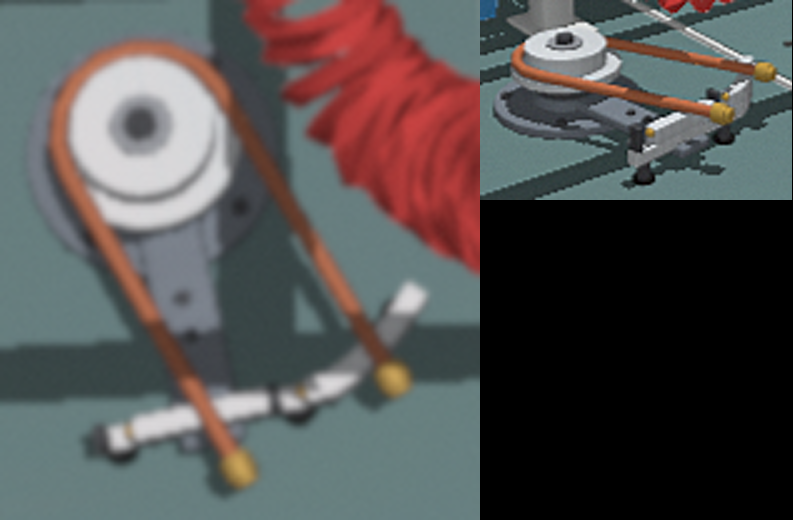

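The crop shows (top) the former centre at crop (140,125), nuts at (238,467) for R and (394,378) for L, and stop lips at (97,441) and (285,398). In the scene crop the nuts are at (765,72) and (723,113), and the former nut is at (565,38). Next I triangulate these.

```bash
cat > h.py <<'E'
import numpy as np, cv2
def ray(n,p):
    d=np.load(f"pics/{n}1.npz"); K=d["K"];T=d["T"]
    v=np.array([(p[0]-K[2])/K[0],(p[1]-K[3])/K[1],1]); return T[:3,3],T[:3,:3]@v
def atz(n,p,z):
    o,v=ray(n,p); return o+v*(z-o[2])/v[2]
def tri(p,q):
    o,v=ray("top",p);a,b=ray("scene",q)
    s=np.linalg.lstsq(np.c_[v,-b],a-o,rcond=None)[0]
    P,Q=o+v*s[0],a+b*s[1]; return (P+Q)/2,np.linalg.norm(P-Q)
ct=lambda x,y:(220+(x-1.5)/4,180+(y-1.5)/4)
cs=lambda x,y:(225+(x-480)/2.5,220+y/2.5)
E
python3 - <<'E'
from h import *
np.set_printoptions(precision=1,suppress=True)
for nm,a,b in (("former",(140,122),(565,34)),("nutR",(238,467),(723,113)),("nutL",(394,378),(765,72)),("lipR",(97,437),(638,127)),("lipL",(285,393),(716,95))):
    print(nm,*tri(ct(*a),cs(*b)))
F=atz("top",ct(141,127),63); R=atz("top",ct(238,467),50);L=atz("top",ct(394,378),50)
print(F,R,L,np.linalg.norm(R-L))
m=(R+L)/2-F; print("tube dir",np.arctan2(m[1],m[0]),np.linalg.norm(m[:2]), "from RL",np.arctan2(*(L-R)[[1,0]]))
lr=atz("top",ct(97,439),52);ll=atz("top",ct(285,396),52);print(lr,ll,np.linalg.norm(lr-ll))
d=ll-lr; print("rest y dir",np.arctan2(d[1],d[0]))
# rest top line, front-edge etc
p=atz("top",ct(160,424),45);q=atz("top",ct(260,402),45);d=q-p;print("rest bar",p,q,np.arctan2(d[1],d[0]))
# arm: centreline at z 21
p=atz("top",ct(182,235),21);q=atz("top",ct(205,440),21);print(p,q)
E
```

```text
former [590.8 248.7  70.2] 0.17317526077607645
nutR [413.7 205.9  48.4] 1.8895751111049277
nutL [455.8 125.8  47.5] 0.41017438896776737
lipR [432.5 276.4  49.9] 1.4423453715535688
lipL [452.  182.1  42.8] 1.4963412867953945
[590.  248.9  63. ] [414.1 206.5  50. ] [455.3 125.7  50. ] 90.68521625560098
tube dir -2.6520662295386237 176.0220117138619 from RL -1.09958688405146
[431.6 276.8  52. ] [448.6 181.3  52. ] 97.00794894520408
rest y dir -1.394978992476409
rest bar [438.6 245.5  45. ] [447.2 194.3  45. ] -1.403390648313905
[541.6 233.   21. ] [432.4 224.7  21. ]
```

```bash
python3 - <<'E'
from h import *
np.set_printoptions(precision=0,suppress=True)
for a,b in (((310,200),(285,205)),((330,215),(300,215)),((350,240),(320,218)),((400,235),(360,170)),((275,140),(262,150))): print(*tri(a,b))
E
```

```text
[605. 148. 110.] 33.45654077579426
[583. 114.  83.] 45.22241960571822
[535.  82.  84.] 59.30965662317595
[512.  -8. 190.] 42.898729308355485
[669. 189. 239.] 7.626157710206164
```

{"api": "carry_out", "payload": {"motion": [[0.5,0.06,-0.14,0.05,0,0,-0.053],[1,0.06,-0.14,0.05,0,0,-0.053],[1,0.06,-0.14,0,0,0,-0.053],[1,0.06,-0.14,0,0,0,-0.053],[1,0.06,-0.14,0,0,0,-0.053]]}}

```text
time_s: 0.72
tool_pos: [416.0, 382.2, 287.2]
orientation: [3.142, 0.0, 0.311]
ft_force: [0.1, -0.7, 0.6]
gripper_width: 0.002
```

{"api": "carry_out", "payload": {"motion": [[1,0.05,-0.12,0,0,0,0],[1,0.05,-0.12,-0.02,0,0,0],[1,0.05,-0.1,-0.05,0,0,0],[1,0.04,-0.09,-0.05,0,0,0],[1,0,0,0,0,0,0]]}}

```text
time_s: 1.35
tool_pos: [491.6, 207.7, 237.8]
orientation: [3.139, 0.004, 0.309]
ft_force: [-0.1, 1.2, -0.3]
gripper_width: -0.005
```

```bash
python3 - <<'E'
from plant import env, camera
import cv2, numpy as np
s=env.read_state(); c=camera("wrist"); cv2.imwrite("pics/w1.png",c["frame"])
print(s["tool_pos"],s["orientation"],s["ft_force"],s["joint_pos"])
np.savez("pics/w1.npz",K=[c["fx"],c["fy"],c["cx"],c["cy"]],T=c["T_tool_cam"],p=s["tool_pos"],o=s["orientation"]); print(c["T_tool_cam"])
E
```

```text
[491.56543555 207.67333084 237.77613833] [3.13900715 0.00382504 0.30940231] [-0.05490189  1.20231206 -0.31273805] [-0.73708956  0.38230913  0.32854362  2.0575066  -0.1778234   0.73246181
  0.01198488]
[[ 9.99999984e-01 -1.75168669e-04  3.53559438e-05 -9.80031826e-01]
 [ 1.57712525e-04  9.58135987e-01  2.86313476e-01 -7.33875976e+01]
 [-8.40289526e-05 -2.86313465e-01  9.58135999e-01 -1.25050866e+02]
 [ 0.00000000e+00  0.00000000e+00  0.00000000e+00  1.00000000e+00]]
```

View pics/w1.png

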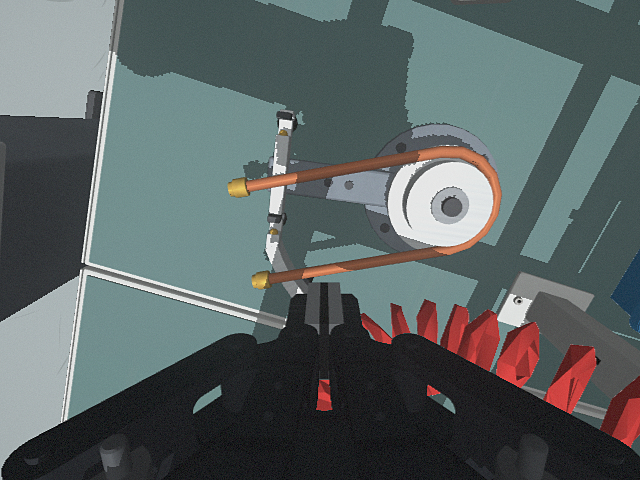

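The wrist view shows the former nut at (452,207), lip R at (286,116), lip L at (276,218), and plunger noses at (284,132) and (274,231). The tube nuts are at (238,187) for R and (262,281) for L. The hose is on the -y side.

```bash
cat >> h.py <<'E'
from scipy.spatial.transform import Rotation as Ro
def wz(p,z,n="w1"):
    d=np.load(f"pics/{n}.npz");K=d["K"];R=Ro.from_euler("xyz",d["o"]).as_matrix()
    o=d["p"]+R@d["T"][:3,3]; v=R@d["T"][:3,:3]@np.array([(p[0]-K[2])/K[0],(p[1]-K[3])/K[1],1])
    return o+v*(z-o[2])/v[2]
E
python3 - <<'E'
from h import *
np.set_printoptions(precision=1,suppress=True)
F=wz((452,207),71);F2=wz((447,203),63);print("F",F,F2)
R=wz((238,187),50);L=wz((262,281),50);d=L-R;m=(L+R)/2-F
print("nuts",R,L,np.linalg.norm(d),"tube",np.arctan2(d[1],d[0])-np.pi/2,np.arctan2(m[1],m[0]))
for nm,a,b,z in (("lips",(286,114),(277,216),52),("noses",(284,132),(274,231),40)):
    a=wz(a,z);b=wz(b,z);d=b-a;print(nm,a,b,np.linalg.norm(d),np.arctan2(d[1],d[0])-np.pi/2)
E
```

```text
F [588.9 250.   71. ] [586.7 251.1  63. ]
nuts [410.6 207.   50. ] [453.9 126.2  50. ] 91.65099084868962 tube -2.649323837738609 -2.652404576913216
lips [434.4 278.6  52. ] [450.6 192.7  52. ] 87.39034363721036 -2.9555478696980932
noses [435.5 263.8  40. ] [451.1 174.5  40. ] 90.62935275538072 -2.9689623324669103
```

{"api": "carry_out", "payload": {"motion": [[1,0,0,-0.12,0,0,0],[1,0,0,-0.12,0,0,0],[1,0,0,-0.12,0,0,0],[1,0,0,-0.07,0,0,0],[1,0,0,-0.03,0,0,0]]}}

```text
time_s: 2.02
tool_pos: [490.6, 213.8, 53.9]
orientation: [-3.141, 0.002, 0.319]
ft_force: [-0.2, 0.4, 0.4]
gripper_width: 0.003
```

{"api": "carry_out", "payload": {"motion": [[1,-0.01,0.01,0,0,0,0],[1,-0.01,0.01,0,0,0,0],[1,0,0.008,0,0,0,0],[1,0,0.008,0,0,0,0],[1,0,0.008,0,0,0,0]]}}

```text
time_s: 2.65
tool_pos: [484.0, 229.8, 55.7]
orientation: [3.141, -0.001, 0.316]
ft_force: [-0.4, -1.3, 1.0]
gripper_width: -0.005
```

{"api": "carry_out", "payload": {"motion": [[1,0,0.007,0,0,0,0],[1,0,0.007,0,0,0,0],[1,0,0.007,0,0,0,0],[1,0,0.007,0,0,0,0],[1,0,0.007,0,0,0,0]]}}

```text
time_s: 3.28
tool_pos: [484.5, 244.1, 55.4]
orientation: [3.141, -0.002, 0.316]
ft_force: [2.2, -1.6, 1.1]
gripper_width: 0.002
```

{"api": "carry_out", "payload": {"motion": [[1,0,0.005,0,0,0,0],[1,0,0.005,0,0,0,0],[1,0,0.004,0,0,0,0],[1,0,0.004,0,0,0,0],[1,0,0.002,0,0,0,0]]}}

```text
time_s: 3.9
tool_pos: [483.9, 251.8, 55.4]
orientation: [3.141, -0.001, 0.316]
ft_force: [2.7, -2.2, 2.3]
gripper_width: 0.0
```

{"api": "carry_out", "payload": {"motion": [[1,0,0.002,0,0,0,0],[1,0,0.002,0,0,0,0],[1,0,0.002,0,0,0,0],[1,0,0.002,0,0,0,0],[1,0,0,0,0,0,0]]}}

```text
time_s: 4.53
tool_pos: [483.6, 255.2, 55.3]
orientation: [-3.142, 0.0, 0.317]
ft_force: [2.4, -3.0, 1.3]
gripper_width: 0.004
```

{"api": "carry_out", "payload": {"motion": [[1,0,0.002,0,0,0,0],[1,0,0.002,0,0,0,0],[1,0,0.002,0,0,0,0],[1,0,0,0,0,0,0],[1,0,0,0,0,0,0]]}}

```text
time_s: 5.15
tool_pos: [482.6, 258.1, 55.1]
orientation: [-3.141, 0.001, 0.318]
ft_force: [-0.2, -0.1, -0.5]
gripper_width: -0.001
```

{"api": "carry_out", "payload": {"motion": [[1,0,0.002,0,0,0,0],[1,0,0.002,0,0,0,0],[1,0,0.001,0,0,0,0],[1,0,0,0,0,0,0],[1,0,0,0,0,0,0]]}}

```text
time_s: 5.78
tool_pos: [483.6, 259.5, 55.3]
orientation: [-3.142, -0.0, 0.316]
ft_force: [0.8, -0.8, 1.1]
gripper_width: 0.003
```

{"api": "carry_out", "payload": {"motion": [[1,0,0.002,0,0,0,0],[1,0,0.002,0,0,0,0],[1,0,0.001,0,0,0,0],[1,0,0,0,0,0,0],[1,0,0,0,0,0,0]]}}

```text
time_s: 6.4
tool_pos: [483.6, 261.2, 55.3]
orientation: [3.141, 0.0, 0.316]
ft_force: [-0.2, -1.2, -0.9]
gripper_width: -0.001
```

```bash
python3 - <<'E'
from plant import env, camera
import cv2, numpy as np
a=camera("top")["frame"][190:310,220:340]; b=camera("scene")["frame"][220:300,225:350]
a=cv2.resize(a,None,fx=3,fy=3,interpolation=cv2.INTER_CUBIC)
b=cv2.resize(b,None,fx=3.5,fy=3.5,interpolation=cv2.INTER_CUBIC)
im=np.zeros((360,798,3),np.uint8); im[:,:360]=a; im[:280,360:797]=b[:, :437]
cv2.imwrite("pics/c2.png",im); print(env.read_state()["ft_force"])
E
```

```text
[ 0.52637811 -1.86116981  0.77983518]
```

View pics/c2.png

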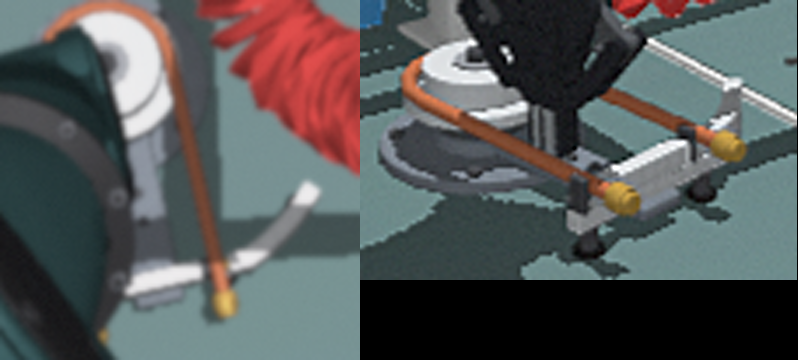

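The picture shows both legs at their notches, next to the dark lips. I'll push a little further to feel for the stop.

{"api": "carry_out", "payload": {"motion": [[1,0,0.002,0,0,0,0],[1,0,0.002,0,0,0,0],[1,0,0.001,0,0,0,0],[1,0,0,0,0,0,0],[1,0,0,0,0,0,0]]}}

```text
time_s: 7.12
tool_pos: [483.5, 261.7, 55.2]
orientation: [3.14, 0.001, 0.315]
ft_force: [0.2, -5.9, 0.5]
gripper_width: 0.001
```

{"api": "carry_out", "payload": {"motion": [[1,0,0.002,0,0,0,0],[1,0,0.002,0,0,0,0],[1,0,0.001,0,0,0,0],[1,0,0,0,0,0,0],[1,0,0,0,0,0,0]]}}

```text
time_s: 7.75
tool_pos: [483.4, 261.9, 55.1]
orientation: [3.138, 0.002, 0.314]
ft_force: [0.9, -7.6, 1.4]
gripper_width: -0.001
```

{"api": "carry_out", "payload": {"motion": [[1,0,-0.015,0,0,0,0],[1,0,-0.005,0.03,0,0,0],[1,0,0,0.04,0,0,0],[1,-0.02,0.025,0.01,0,0,-0.02],[1,-0.02,0.025,0,0,0,-0.02]]}}

```text
time_s: 8.38
tool_pos: [468.2, 279.1, 89.2]
orientation: [-3.139, -0.003, 0.189]
ft_force: [1.5, -1.2, -0.2]
gripper_width: -0.002
```

{"api": "carry_out", "payload": {"motion": [[1,0,0,0,0,0,0],[1,0,0,0,0,0,0],[1,0,0,0,0,0,0],[1,0,0,0,0,0,0],[1,0,0,0,0,0,0]]}}

```text
time_s: 9.0
tool_pos: [467.8, 277.2, 87.2]
orientation: [3.141, 0.0, 0.19]
ft_force: [0.5, 0.1, -0.8]
gripper_width: -0.001
```

{"api": "carry_out", "payload": {"motion": [[1,0,-0.003,-0.015,0,0,0],[1,0,0,-0.01,0,0,0],[1,0,0,-0.005,0,0,0],[1,0,0,-0.004,0,0,0],[1,0,0,-0.004,0,0,0]]}}

```text
time_s: 9.62
tool_pos: [467.7, 276.3, 72.0]
orientation: [-3.142, -0.0, 0.191]
ft_force: [0.8, -0.2, -0.1]
gripper_width: -0.001
```

{"api": "carry_out", "payload": {"motion": [[1,0,0,-0.003,0,0,0],[1,0,0,-0.003,0,0,0],[1,0,0,-0.003,0,0,0],[1,0,0,-0.002,0,0,0],[1,0,0,0,0,0,0]]}}

```text
time_s: 10.25
tool_pos: [467.7, 276.4, 67.9]
orientation: [-3.141, -0.0, 0.191]
ft_force: [0.6, 0.1, 2.6]
gripper_width: 0.004
```

Contact at about z = 68, as predicted. I'll press on.

{"api": "carry_out", "payload": {"motion": [[1,0,0,-0.004,0,0,0],[1,0,0,-0.004,0,0,0],[1,0,0,-0.003,0,0,0],[1,0,0,0,0,0,0],[1,0,0,0,0,0,0]]}}

```text
time_s: 10.88
tool_pos: [467.7, 276.6, 63.9]
orientation: [-3.141, -0.0, 0.191]
ft_force: [-1.2, 0.3, 7.6]
gripper_width: -0.002
```

{"api": "carry_out", "payload": {"motion": [[1,0,0,-0.003,0,0,0],[1,0,0,-0.003,0,0,0],[1,0,0,-0.003,0,0,0],[1,0,0,0,0,0,0],[1,0,0,0,0,0,0]]}}

```text
time_s: 11.5
tool_pos: [467.9, 276.6, 61.0]
orientation: [-3.14, -0.001, 0.191]
ft_force: [-2.1, -0.7, 13.6]
gripper_width: 0.002
```

{"api": "carry_out", "payload": {"motion": [[1,0,0,-0.003,0,0,0],[1,0,0,-0.002,0,0,0],[1,0,0,0,0,0,0],[1,0,0,0,0,0,0],[1,0,0,0,0,0,0]]}}

```text
time_s: 12.12
tool_pos: [468.0, 276.6, 60.5]
orientation: [-3.14, -0.001, 0.19]
ft_force: [-5.1, -2.5, 27.2]
gripper_width: -0.002
```

R is stiff at 60.5, so it is on the floor. Next I lift and move to leg L.

{"api": "carry_out", "payload": {"motion": [[1,0,0,0.02,0,0,0],[1,0,0,0.05,0,0,0],[1,0.012,-0.07,0,0,0,0],[1,0.012,-0.08,0,0,0,0],[1,0.011,-0.07,0,0,0,0]]}}

```text
time_s: 12.75
tool_pos: [481.6, 187.2, 85.5]
orientation: [3.141, 0.0, 0.191]
ft_force: [-0.5, 0.5, -0.3]
gripper_width: 0.002
```

{"api": "carry_out", "payload": {"motion": [[1,0,0,0,0,0,0],[1,0,0,0,0,0,0],[1,0,0,0,0,0,0],[1,0,0,0,0,0,0],[1,0,0,0,0,0,0]]}}

```text
time_s: 13.38
tool_pos: [481.5, 188.9, 85.6]
orientation: [-3.141, 0.0, 0.192]
ft_force: [0.1, 0.5, 0.2]
gripper_width: 0.002
```

```bash
python3 - <<'E'
from plant import env, camera
import cv2, numpy as np
a=camera("wrist")["frame"]; b=camera("scene")["frame"][220:300,225:350]
a=cv2.resize(a,(440,330))
b=cv2.resize(b,None,fx=2.8,fy=2.8,interpolation=cv2.INTER_CUBIC)
im=np.zeros((330,790,3),np.uint8); im[:,:440]=a; im[:224,440:790]=b[:, :350]
cv2.imwrite("pics/c3.png",im); print(env.read_state()["ft_force"])
E
```

```text
[-0.7867595  -0.70103691 -0.09247095]
```

View pics/c3.png

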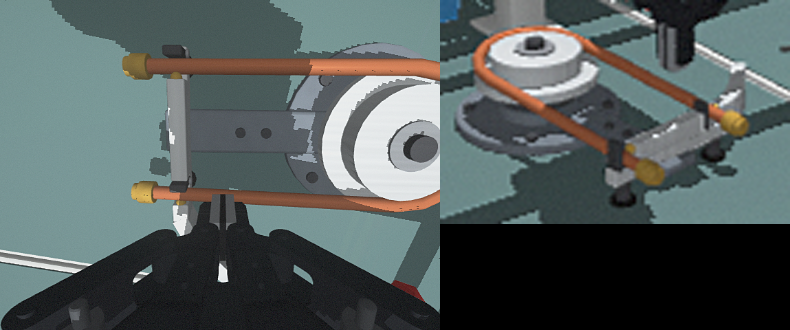

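In the picture leg R sits down in its notch and leg L is in its mouth under the fingers. I'll press L now.

{"api": "carry_out", "payload": {"motion": [[1,0,0,-0.015,0,0,0],[1,0,0,-0.012,0,0,0],[1,0,0,-0.006,0,0,0],[1,0,0,-0.003,0,0,0],[1,0,0,-0.003,0,0,0]]}}

```text
time_s: 14.1
tool_pos: [481.6, 188.3, 70.0]
orientation: [3.142, -0.0, 0.191]
ft_force: [0.2, -0.0, 0.5]
gripper_width: 0.0
```

{"api": "carry_out", "payload": {"motion": [[1,0,0,-0.004,0,0,0],[1,0,0,-0.004,0,0,0],[1,0,0,-0.004,0,0,0],[1,0,0,0,0,0,0],[1,0,0,0,0,0,0]]}}

```text
time_s: 14.72
tool_pos: [481.8, 188.2, 65.3]
orientation: [3.141, -0.0, 0.191]
ft_force: [0.8, 0.1, 2.1]
gripper_width: -0.005
```

{"api": "carry_out", "payload": {"motion": [[1,0,0,-0.004,0,0,0],[1,0,0,-0.003,0,0,0],[1,0,0,-0.003,0,0,0],[1,0,0,0,0,0,0],[1,0,0,0,0,0,0]]}}

```text
time_s: 15.35
tool_pos: [481.9, 188.1, 61.6]
orientation: [3.142, -0.001, 0.191]
ft_force: [0.5, -1.6, 5.5]
gripper_width: 0.002
```

{"api": "carry_out", "payload": {"motion": [[1,0,0,-0.003,0,0,0],[1,0,0,-0.002,0,0,0],[1,0,0,0,0,0,0],[1,0,0,0,0,0,0],[1,0,0,0,0,0,0]]}}

```text
time_s: 15.98
tool_pos: [482.1, 188.2, 60.9]
orientation: [-3.141, -0.001, 0.19]
ft_force: [-1.6, -1.3, 17.8]
gripper_width: 0.002
```

L is stiff at 60.9, the same height as R. I'll lift clear and look.

{"api": "carry_out", "payload": {"motion": [[1,0,0,0.03,0,0,0],[1,0,0,0.1,0,0,0],[1,-0.02,0,0.15,0,0,0],[1,-0.02,0,0.1,0,0,0],[1,0,0,0,0,0,0]]}}

```text
time_s: 16.6
tool_pos: [466.3, 189.3, 213.9]
orientation: [-3.139, -0.005, 0.192]
ft_force: [0.2, 0.1, -0.2]
gripper_width: -0.001
```

```bash
python3 - <<'E'
from plant import env, camera
import cv2, numpy as np
s=env.read_state(); print(s["tool_pos"],s["ft_force"])
c=camera("wrist"); a=c["frame"]; b=camera("scene")["frame"]; cv2.imwrite("pics/w4.png",a); cv2.imwrite("pics/s4.png",b)
np.savez("pics/w4.npz",K=[c["fx"],c["fy"],c["cx"],c["cy"]],T=c["T_tool_cam"],p=s["tool_pos"],o=s["orientation"])
b=b[220:300,225:350]
a=cv2.resize(a,(440,330))
b=cv2.resize(b,None,fx=2.8,fy=2.8,interpolation=cv2.INTER_CUBIC)
im=np.zeros((330,790,3),np.uint8); im[:,:440]=a; im[:224,440:790]=b[:, :350]
cv2.imwrite("pics/c4.png",im)
E
```

```text
[466.27620941 189.32956407 213.89491855] [ 0.22497675  0.10618615 -0.23178986]
```

View pics/c4.png

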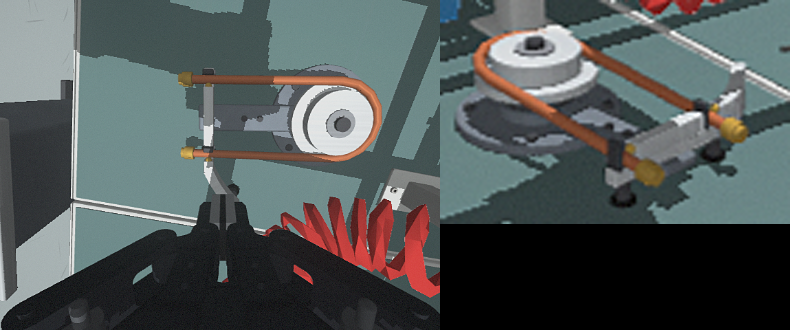

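Both legs look to be down in their notches. As a height check, I triangulate the nuts from the scene and wrist views (expected z about 33).

```bash
python3 - <<'E'
from h import *
np.set_printoptions(precision=1,suppress=True)
d=np.load("pics/w4.npz");R=Ro.from_euler("xyz",d["o"]).as_matrix();K=d["K"]
for n,w,s in (("R",(269,113.5),(300,281.4)),("L",(273.5,224),(330.4,266.1))):
    o=d["p"]+R@d["T"][:3,3]; v=R@d["T"][:3,:3]@np.array([(w[0]-K[2])/K[0],(w[1]-K[3])/K[1],1])
    a,b=ray("scene",s); q=np.linalg.lstsq(np.c_[v,-b],a-o,rcond=None)[0]
    P,Q=o+v*q[0],a+b*q[1]; print(n,(P+Q)/2,np.linalg.norm(P-Q))
E
```

```text
R [406.2 265.3  33.6] 0.4253183284636655
L [424.  174.4  32.7] 1.256936609806611
```

Both nuts measure about 33 mm high, which puts the leg centre lines at about 36 mm at the rest. I'm handing it in.

```bash
python3 - <<'E'
from plant import env
print(env.job_done())
E
```

```text
the job is handed in; nothing more can be done
None
```

The tube is round against both stops, both legs are pressed down in their notches, and the job is handed in; no verdict is reported. It took about 17 s of the 43 s.

- **Swinging it round:** I pushed leg R from the inside with shut fingers, about 0.31 rad clockwise. The push took about 1–4 N until the stops, where the force rose sharply to 7.6 N.
- **Pressing down:** I pressed leg R, then leg L. Each stopped hard with the TCP at 60.5–60.9 mm, close to the 61 mm I had worked out for a leg on the floor. The peak readings were 27 N on R and 18 N on L, under the 40 N limit. They are only read at the end of each call, so a brief higher peak could have been missed.
- **Last checks:** After lifting clear, two-view measurement put the nuts at 33.6 mm (R) and 32.7 mm (L), against about 33 mm expected when home. That puts the legs at about 36 mm at the rest. The last picture showed the bend still round the former, and the wrist force was near zero with the arm clear. I did not measure the bystanders again, but the arm worked well away from them.

No check failed. The only disagreement was in my rough fixes on the red hose, whose two views missed each other by up to 59 mm, so I kept well clear of it.

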